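# Load the test jig and click its lid shut

## Task

Put the green board with the finned heat sink into the white nest of the test jig, flat and fully home, and let go of it; then swing the jig's open lid over it and press the lid's free edge down on the orange pad until the spring catch clicks and holds it shut. Press slowly, feel for the click and stop there (it takes about 10 N; more than 30 N bends the jig), and leave the other things on the bench where they are.

Things in the scene. Friction and masses are not known exactly. Their poses are not given: they have to be found in the camera images.
- board_mid (a point): Board to load: green plate 70 x 50 x 4 mm with a finned aluminium heat sink, 40 x 30 x 24 mm, on its middle (28 mm high in all, about 90 g), lying flat on the bench; grip it by the heat sink. The point is its centre, half-way up (14 mm above its underside). x along the 70 and 40 mm sides, y along the 50 and 30 mm sides, z up.
- nest (a point): Centre of the floor of the white-rimmed nest, 74 x 54 mm, in the fixed grey test jig (base 150 x 170 x 12 mm). x along the 74 mm (the board's long side, either way round), y towards the lid's hinge, z up. The floor is 16 mm above the bench; the rim stands 6 mm above the floor, with a small lead-in. Seated, board_mid lies 14 mm above this point.
- lid_hinge (a point): Middle of the lid's hinge axis, 60 mm from the nest's centre in its y and 58 mm above the bench; its axes are the nest's, the hinge axis is x. The hinge is stiff: the lid stays where it is left and swings with 2 to 5 N at its edge, the faster the more. Over the last 12 degrees it also works against a sprung plunger (2 to 5 N) that lifts an uncaught lid again.
- lid_pad (a point): Centre of the outer face of the orange press pad (50 mm along the hinge x 22 mm, 10 mm proud of the lid) at the free edge of the blue, clear-windowed lid (110 mm along the hinge, 120 mm long, 6 mm thick). 100 mm from the hinge axis along the lid and 13 mm outward of it. z is the lid's outward normal, -y runs from hinge to free edge. At the start the lid is 105 to 120 degrees open, leaning back.
- display: A bystander: another green board, 80 x 36 x 4 mm, with a low black display (no heat sink). Origin at the centre of its underside.
- screwdriver: A bystander: red screwdriver, 160 mm long, lying on the bench.
- screw_jar: A bystander: small glass jar with a blue cap, 56 mm across and 65 mm high.
- catch (a point): Nominal place of the shut lid's lug, 128 mm from the hinge axis, 55 mm high, on the jig. A post up to 85 mm high, 44 mm wide, with a sprung steel nose, is 2 to 22 mm further in -y. The lug meets the nose about 13 mm above shut; pressing takes up to about 10 N at the pad in all, then it snaps and a rubber stop ends the travel 3 to 4 mm lower. Nose and stop are set up to 11 mm higher or lower, jig to jig: feel for it.
- jig: The jig's base, origin at the centre of its underside on the bench; axes as the nest's, the nest's centre 5 mm in +y. The plunger, 78 mm high, stands 46 mm in -x and 45 mm in -y of the origin. With the lid caught, the pad's face is 62 to 80 mm above the bench, depending on how the catch is set; a lid not caught is lifted to 88 mm or more.
Things that resemble listed ones, but are neither listed nor needed, are in the scene too. What is shaped like the part that bears board_mid but blue is not meant. There is more than one size of the jig; the job needs the larger.

How it is judged:
By the outcome, as a careful person would: the job done as asked, in the order asked, and still so for the second after the job is handed in, with the robot touching nothing.
It also fails if it takes over 61 s, if anything falls off the work surface, if the arm or the gripper's body presses on something with over 40 N, if the wrist force passes 120 N, or if a joint passes its speed limit or range.

## Robot

A 7-joint arm with a two-finger parallel gripper is mounted at the origin on the work surface. World frame = base frame: x ahead of the robot, y to its left, z up, the work surface at z = 0. Lengths are in m, angles in rad, forces in N, time in s.
With the tool pointing down it reaches from about 0.4 to 0.875 m from the base axis. Payload 19.3 kg.
Tool frame: the origin (TCP) lies midway between the tips of the shut fingers; the grasp point (between the pads) lies 19 mm behind it (bot.pinch_z is the distance from the TCP to the grasp point, in m); z points along the fingers, y is the line along which they close (so a half turn about z gives the same grasp; the last joint's range is limited). The gripper opens to 85 mm and grips with 20 to 120 N. Pads are 22 mm wide; open, the fingers measure 114 mm over their backs; the gripper's body (76 mm by 85 mm) begins 54 mm behind the grasp point. The pads swing forward as they close: fully open they stand 13 mm farther back than shut.
Start: joints at [-1.383, 0.521, -0.036, 1.599, 0.021, 1.021, -0.113], TCP at [0.159, 0.604, 0.231] pointing down, gripper open.
Joint ranges: [-2.91, 2.91], [-0.3, 2.13], [-1.5, 1.42], [0.17, 2.43], [-1.26, 4.41], [0.16, 1.93], [-2.52, 2.52]. Speed limits (rad/s): [1.89, 1.89, 2.39, 2.39, 3.01, 3.01, 3.01].

## Interface

Orientations are given as [roll, pitch, yaw] about the fixed x, y, z axes, in that order (R = Rz(yaw) Ry(pitch) Rx(roll)).
In Python, from workcell import observe, viewer, bot gives the robot as it stands. The module is installed in compiled form; this text tells all that it offers.
- The arm moves only by the tool play_rows, never from a script. Its argument "motion" is a list of rows, each a list of 7 numbers: the shift along the tool's x, y, z in cm, then the turn, a rotation vector about the tool's x, y, z in rad, then the opening, from -1 (shut) to 1 (fully open), so that 0 is half open. A call has exactly 5 rows; each row is the pose to reach, as a shift and turn from the pose commanded when the call began, along the tool's axes at that moment; what a row does not reach only later rows make up. A row lasts 1/10 s, in which the tool goes at most 50 mm and 8.59 degrees, less where a joint would pass 70% of its speed; a pose out of reach is approached as far as the arm can. A call with a gripper value outside its range is refused whole. The fingers move at their own pace and stop on an object; "squeeze" is the grip in N (left out, the last holds). Time passes only in rows, so rows that repeat a pose let the fingers close, or fill a call up. It gives the time, the measured TCP pose, the force, the opening and the grip force at its end, in the units of the state.
- observe(): the state, without advancing time (a new reading comes with each control period).
- viewer.grab_frame(name): name is "side" or "top" or "wrist"; returns (picture, depth): 420x560x3 uint8, red, green, blue; 420x560 float32, m along the optical axis (not along the pixel's ray), 0 where there is no reading.
- viewer.camera_info(name): a dict with "fx", "fy", "cx", "cy" (pixels), "R" (3x3) and "t" (3): a world point X has camera coordinates R X + t. Camera axes: x right, y down, z forward; pixel columns grow to the right and rows downward; lengths in m; the calibration is good to about 2 mm. A picture is of the moment at which its call begins: read the wrist's pose just before it. camera_info takes no time and is no camera call; for the wrist camera it gives the pose at the moment of the call.
- bot.job_done(): hands the job in; it is judged then, once.
The state is a dict: "clock": time; "qpos": joint angles; "qd": joint speeds; "joint_efforts": joint torques, N m; "position": TCP position; "tool_rot": TCP orientation; "force": force on the tool from outside, world axes, zero at the start; "moment": the same for the moment, N m; "grip_width": finger opening in m; "finger_force": force on a finger pad.
Only numpy, scipy, OpenCV 4.12 (cv2) and the standard library are available. Lean on these libraries where they do the work, as an engineer would, in place of code of your own. Each camera call takes 0.05 s, during which the arm holds its last target. There are 200 camera calls.

## Working session

There is one attempt and no reset: what is moved stays moved. The work goes in short steps, Python scripts to look and compute and a tool call to move; the robot and the scene stay as the last step left them, time stands still between calls to the robot, and variables do not carry over. Pictures are saved under pics/ and viewed, at most 10 in all, crops included, and the job is handed in when it is done.

Besides the shell and the picture viewer there is one more tool, called after "Request:" as name([rows], argument=value, ...), one row to a line, values as JSON. play_rows: Moves the arm, as the interface text tells. Its arguments: {"type":"object","properties":{"motion":{"type":"array"},"squeeze":{"type":"number"}},"required":["motion"]}

```bash
mkdir -p pics
cat > h.py <<'E'
import numpy as np, cv2
from workcell import observe, viewer, bot
from scipy.spatial.transform import Rotation as Ro
def grab(n):
    c=viewer.camera_info(n); p,d=viewer.grab_frame(n)
    return p,d,c
def cloud(d,c):
    v,u=np.mgrid[:420,:560]
    P=np.stack([(u-c['cx'])/c['fx']*d,(v-c['cy'])/c['fy']*d,d],-1)
    return (P-np.asarray(c['t']))@np.asarray(c['R'])
def save(n,p): cv2.imwrite('pics/'+n,cv2.cvtColor(p,cv2.COLOR_RGB2BGR))
E
python3 - <<'E'
from h import *
ims=[]
for n in('top','side'):
    p,d,c=grab(n); np.savez(n,p=p,d=d,**{k:c[k] for k in c}); save(n+'0.png',p)
    print(n,-np.asarray(c['R']).T@c['t'],c['fx'],(d==0).mean())
s=observe();print(s)
E
```

```text
top [0.45165445 0.01741918 1.1428527 ] 531.0634961877075 0.003920068027210884
side [ 0.53922018 -0.57707635  0.6357007 ] 391.3088885087601 0.003966836734693877
{'clock': 0.1, 'qpos': array([-1.38318584,  0.52191338, -0.03635647,  1.59993883,  0.02120508,
        1.02109554, -0.11279611]), 'qd': array([ 2.81969948e-04, -2.19082124e-03, -2.27283808e-04, -6.47851429e-04,
       -7.31825449e-04,  9.31509726e-05,  9.13129103e-04]), 'joint_efforts': array([ 3.31138348e-03, -9.28488779e+01,  1.98333062e+00, -3.70527649e+01,
        1.80366280e-02,  5.48780226e-03,  1.07840137e-05]), 'position': array([0.15929479, 0.60405625, 0.23081288]), 'tool_rot': array([-3.14062432e+00,  5.72623430e-05,  2.88380272e+00]), 'force': array([ 0.58951247,  0.03874853, -0.15580368]), 'moment': array([-0.00804423,  0.01404289, -0.01337953]), 'finger_force': 0.0, 'grip_width': 0.08529384004691387}
```

View pics/top0.png

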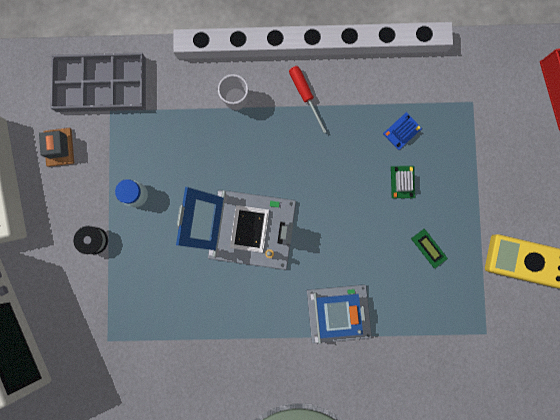

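View pics/side0.png

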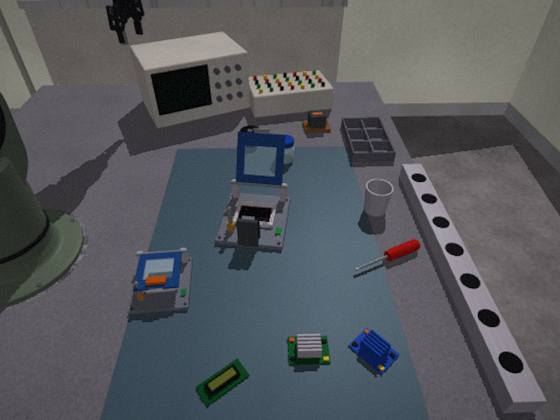

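The top view shows these candidates:
- **Board:** the green board with the grey fins is at (403,182). The blue look-alike is at (403,131), and the display without fins is at (429,248). The first fits because it is green and finned.
- **Jig:** the larger one, with its lid open, is at (240,228). The smaller one is at (340,315).

Next I'll measure these and confirm in one enlarged crop.

```bash
cat > m.py <<'E'
from h import *
T=np.load('top.npz');S=np.load('side.npz')
def rect(P,m,name):
    q=P[m][:,:2].astype(np.float32)*1000
    (c,s,a)=cv2.minAreaRect(q); print(name,m.sum(),'c',np.round(c,1),'s',np.round(s,1),'a',round(a,1),'z',np.round(np.percentile(P[m][:,2],[5,50,95])*1000,1))
def win(x0,x1,y0,y1):
    m=np.zeros((420,560),bool); m[y0:y1,x0:x1]=1; return m
P=cloud(T['d'],T); hsv=cv2.cvtColor(T['p'],cv2.COLOR_RGB2HSV); H,Sa,V=[hsv[...,i].astype(int) for i in range(3)]
z=P[...,2]
w=win(380,425,155,210)
rect(P,w&(z>.020),'sink top'); rect(P,w&(z>.0025)&(z<.012)&(Sa>60),'board'); rect(P,w&(H>40)&(H<80)&(Sa>110),'board green')
w=win(200,305,180,280)
rect(P,w&(z>.008)&(z<.0145)&(Sa<60),'base')
rect(P,w&(z>.0185)&(z<.026)&(V>190)&(Sa<50),'rim')
w2=win(232,275,203,255)
rect(P,w2&(V<70),'nest dark')
rect(P,win(165,230,175,260)&(H>100)&(H<125)&(Sa>120)&(z>.05),'lid blue')
rect(P,win(272,300,210,255)&(z>.06),'post')
rect(P,win(300,380,280,350)&(z>.006)&(z<.0145)&(Sa<60),'small base')
P2=cloud(S['d'],S); hs=cv2.cvtColor(S['p'],cv2.COLOR_RGB2HSV); h,sa,v=[hs[...,i].astype(int) for i in range(3)]
m=win(225,295,125,190)&(h>100)&(h<125)&(sa>120)&(P2[...,2]>.05)
q=P2[m]; c=q.mean(0); n=np.linalg.svd(q-c,full_matrices=False)[2]; print('lid side c',c,'axes',n.round(3),'ext',[np.percentile((q-c)@k,[1,99]).round(3) for k in n])
o=win(225,295,125,200)&(h>3)&(h<16)&(sa>150); print('orange in side',o.sum(),P2[o].mean(0) if o.any() else '')
w=win(285,335,330,370); rect(P2,w&(P2[...,2]>.020),'S sink'); rect(P2,w&(h>40)&(h<85)&(sa>110),'S board')
a=cv2.resize(T['p'][150:290,160:310],None,fx=4,fy=4,interpolation=cv2.INTER_CUBIC)[:560,:600]
b=cv2.resize(T['p'][105:275,380:430],None,fx=3.29,fy=3.29,interpolation=cv2.INTER_CUBIC)[:560]
b=b[:560]; b=np.pad(b,((0,560-b.shape[0]),(0,0),(0,0))); save('crop.png',np.hstack([a,b]))
E
python3 m.py
```

```text
sink top 215 c [ 545.3 -115.8] s [ 48.5 322.1] a 26.5 z [  21.1   26.6 1142.9]
board 421 c [ 605.9 -238.9] s [ 95.3 118.8] a 87.7 z [2.7 4.  7.5]
board green 330 c [ 554.7 -119.2] s [ 81.3 332.5] a 23.3 z [-0.7  3.4  6.9]
base 2923 c [506.1  87.9] s [169.5 161.8] a 80.7 z [ 8.7 11.6 14.1]
rim 145 c [512.7  92. ] s [70.8 89.9] a 80.7 z [19.6 22.2 25.2]
nest dark 846 c [504.2  64.4] s [118.2  76.8] a 74.8 z [12.1 15.5 19. ]
lid blue 1335 c [515.4 110.2] s [203.3 108.5] a 80.9 z [ 65.9 137.3 163.9]
post 169 c [487.4  18.4] s [26.4 70.2] a 80.6 z [64.5 75.7 80.3]
small base 1027 c [329.9 -84.7] s [112.5 142.5] a 4.6 z [ 6.4  8.8 12. ]
lid side c [0.5317789  0.18945418 0.11635528] axes [[ 0.226  0.864 -0.45 ]
 [ 0.616  0.231  0.753]
 [-0.755  0.447  0.48 ]] ext [array([-0.016,  0.174]), array([-0.078,  0.065]), array([-0.071,  0.069])]
orange in side 0 
S sink 469 c [ 584.9 -400.6] s [362.1  42.9] a 82.2 z [21.8 27.6 30.9]
S board 502 c [ 591.7 -396. ] s [370.   72.4] a 84.9 z [2.  5.2 7.2]
```

View pics/crop.png

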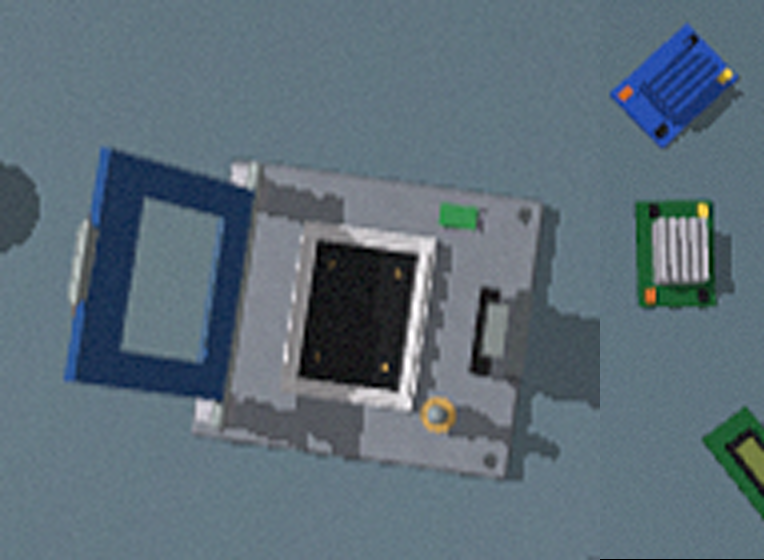

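The crop confirms it: the green finned board is at crop (675,253) and the blue copy at (675,85). The big open jig has its nest at crop (365,315), the plunger at (438,413), the post at (500,325), and its lid leaning left. Next I'll measure more robustly with ray casting.

```bash
cat >> h.py <<'E'
def ray(c,uv,z):
    uv=np.atleast_2d(np.asarray(uv,float)); R=np.asarray(c['R']); o=-R.T@np.asarray(c['t'])
    d=np.c_[(uv[:,0]-c['cx'])/c['fx'],(uv[:,1]-c['cy'])/c['fy'],np.ones(len(uv))]@R
    return o+d*((z-o[2])/d[:,2])[:,None]
def blob(m,k=3):
    m=cv2.morphologyEx(m.astype(np.uint8),cv2.MORPH_CLOSE,np.ones((k,k)))
    n,l,s,_=cv2.connectedComponentsWithStats(m); return l==1+s[1:,4].argmax()
def fit(c,m,z,name):
    ct=np.argwhere(m)[:,::-1]; X=ray(c,ct,z)*1000
    r=cv2.minAreaRect(X[:,:2].astype(np.float32)); print(name,m.sum(),'c',np.round(r[0],1),'s',np.round(r[1],1),'a',round(r[2],1),'mean',X.mean(0).round(1)); return r
def win(x0,x1,y0,y1):
    m=np.zeros((420,560),bool); m[y0:y1,x0:x1]=1; return m
def HSV(p):
    h=cv2.cvtColor(p,cv2.COLOR_RGB2HSV).astype(int); return h[...,0],h[...,1],h[...,2]
def medcloud(d,c): return cloud(cv2.medianBlur(d,5),c)
E
cat > m2.py <<'E'
from h import *
for n in('top','side'):
    T=np.load(n+'.npz'); H,S,V=HSV(T['p']); P=medcloud(T['d'],T); z=P[...,2]
    w=win(380,425,160,205) if n=='top' else win(280,338,328,372)
    fit(T,blob(w&(H>40)&(H<85)&(S>90)),.004,n+' board'); fit(T,blob(w&(S<45)&(V>110)&(z>.012)),.028,n+' sink')
    w=win(200,305,180,280) if n=='top' else win(210,300,180,250)
    fit(T,blob(w&(V>175)&(S<40)&(z>.012)&(z<.035)),.022,n+' rim')
    fit(T,blob((win(228,275,200,258) if n=='top' else win(230,280,195,235))&(V<60)),.016,n+' floor')
    m=blob((win(165,232,175,260) if n=='top' else win(225,295,125,190))&(H>100)&(H<125)&(S>110)); q=P[m]; q=q[(q[:,2]>.05)&(q[:,2]<.25)]
    for _ in range(3):
        c=np.median(q,0); n3=np.linalg.svd(q-q.mean(0),full_matrices=False)[2]; r=abs((q-q.mean(0))@n3[2]); q=q[r<np.maximum(.004,2*np.median(r))]
    print('lid',len(q),q.mean(0).round(4),'n',n3[2].round(3),'z',np.percentile(q[:,2],[1,99]).round(3))
E
python3 m2.py
```

```text
top board 369 c [ 605.5 -239.6] s [49.5 70.4] a 87.5 mean [ 604.9 -237.     4. ]
top sink 294 c [ 606.3 -238.5] s [31.5 38.8] a 87.5 mean [ 606.2 -238.3   28. ]
top rim 228 c [509.7  78.4] s [45.2 92.9] a 83.1 mean [512.2  69.3  22. ]
top floor 847 c [512.2  92.8] s [53.  72.4] a 80.7 mean [512.   92.9  16. ]
lid 1374 [0.5264 0.1817 0.1196] n [-0.145 -0.865  0.48 ] z [0.063 0.163]
side board 547 c [ 606.2 -239. ] s [51.3 71.6] a 88.2 mean [ 603.7 -245.7    4. ]
side sink 397 c [ 606.4 -238. ] s [29.2 39.9] a 88.2 mean [ 606.5 -238.5   28. ]
side rim 4 c [546.5  58.1] s [3.7 4. ] a 33.4 mean [546.9  58.3  22. ]
side floor 724 c [508.5  76. ] s [93.8 79.6] a 86.7 mean [505.8  76.8  16. ]
lid 1407 [0.5258 0.1813 0.1167] n [-0.14  -0.867  0.479] z [0.064 0.164]
```

The two views agree. The board centre is (606,-239) mm with its long side at -2.3°, and it measures 70×50. The nest is at (512,93), with its long axis at -9.3°, and its floor measures 53×72. The lid is 119° open with its tip at 163 mm, as expected. Now the first move.

```bash
cat > go.py <<'E'
import sys; from h import *
# go.py x y z(mm) yaw(deg) [roll pitch handled as tilt about tool y deg]
a=list(map(float,sys.argv[1:])); s=observe()
R0=Ro.from_euler('xyz',s['tool_rot']); R1=Ro.from_euler('z',a[3],degrees=True)*Ro.from_euler('x',180,degrees=True)
if len(a)>4: R1=R1*Ro.from_rotvec(np.radians(a[4:7]))
print('t',s['clock'],'shift cm',(R0.inv().apply(np.array(a[:3])/1000-s['position'])*100).round(2),'turn',(R0.inv()*R1).as_rotvec().round(3),'pos',(s['position']*1000).round(1),'rpy',np.degrees(s['tool_rot']).round(1),'F',s['force'].round(1),'w',s['grip_width'],s['finger_force'])
E
python3 go.py 606 -239 120 177.6
```

```text
t 0.1 shift cm [-64.69 -70.12  11.15] turn [-0.001 -0.    -0.216] pos [159.3 604.1 230.8] rpy [-179.9    0.   165.2] F [ 0.6  0.  -0.2] w 0.08529384004691387 0.0
```

Request:
play_rows([
  [-3.2,-3.5,0,0,0,-0.05,1],
  [-6.4,-7,0,0,0,-0.1,1],
  [-9.6,-10.5,0,0,0,-0.15,1],
  [-12.8,-14,0,0,0,-0.2,1],
  [-16,-17.5,0,0,0,-0.216,1],
])

```text
clock: 0.6
position: [0.27, 0.3924, 0.2311]
tool_rot: [-3.141, -0.0, 3.102]
force: [0.9, -0.6, -0.7]
grip_width: 0.0856
finger_force: 0.0
```

```bash
python3 go.py 606 -239 120 177.6
```

```text
t 0.6 shift cm [-36.08 -61.75  11.13] turn [-0.    -0.     0.002] pos [270.  392.4 231.1] rpy [-180.    -0.   177.7] F [ 0.9 -0.6 -0.7] w 0.08560103358117477 0.0
```

Request:
play_rows([
  [-2.4,-4.1,0,0,0,0,1],
  [-4.8,-8.2,0,0,0,0,1],
  [-7.2,-12.3,0,0,0,0,1],
  [-9.6,-16.4,0,0,0,0,1],
  [-12,-20.5,0,0,0,0,1],
])

```text
clock: 1.1
position: [0.3812, 0.1826, 0.2314]
tool_rot: [3.141, 0.0, 3.1]
force: [1.1, 0.7, -0.7]
grip_width: 0.0858
finger_force: 0.0
```

Request:
play_rows([
  [-2.4,-4.1,0,0,0,0,1],
  [-4.8,-8.2,0,0,0,0,1],
  [-7.2,-12.3,0,0,0,0,1],
  [-9.6,-16.4,0,0,0,0,1],
  [-12,-20.5,0,0,0,0,1],
])

```text
clock: 1.6
position: [0.4926, -0.0272, 0.2313]
tool_rot: [3.142, -0.0, 3.1]
force: [0.6, 1.9, 1.6]
grip_width: 0.0852
finger_force: 0.0
```

```bash
python3 go.py 606 -239 120 177.6
```

```text
t 1.6 shift cm [-12.21 -20.69  11.13] turn [ 0. -0.  0.] pos [492.6 -27.2 231.3] rpy [180.   -0.  177.6] F [0.6 1.9 1.6] w 0.08521330803422328 0.0
```

Request:
play_rows([
  [-2.4,-4,2,0,0,0,1],
  [-4.8,-8,4,0,0,0,1],
  [-7.2,-12,6,0,0,0,1],
  [-9.6,-16,8,0,0,0,1],
  [-12,-20,10,0,0,0,1],
])

```text
clock: 2.1
position: [0.6024, -0.2288, 0.1315]
tool_rot: [3.141, -0.001, 3.1]
force: [1.6, 0.9, 0.4]
grip_width: 0.0854
finger_force: 0.0
```

Request:
play_rows([
  [0,0,0,0,0,0,1],
  [0,0,0,0,0,0,1],
  [0,0,0,0,0,0,1],
  [0,0,0,0,0,0,1],
  [0,0,0,0,0,0,1],
])

```text
clock: 2.6
position: [0.6022, -0.2262, 0.1336]
tool_rot: [3.141, 0.001, 3.101]
force: [0.3, -0.2, 0.1]
grip_width: 0.0854
finger_force: 0.0
```

```bash
python3 go.py 606 -239 6 177.6
python3 - <<'E'
from h import *
p,d,c=grab('wrist'); save('w1.png',p); H,S,V=HSV(p); P=medcloud(d,c)
print((-np.asarray(c['R']).T@c['t']).round(3))
ok=(d>.03)
near=(abs(P[...,0]-.606)<.06)&(abs(P[...,1]+.239)<.06)&ok
m=near&(P[...,2]>.022)&(P[...,2]<.035); 
if m.any(): fit(c,blob(m),.028,'sink')
m=near&(H>40)&(H<85)&(S>90)
if m.any(): fit(c,blob(m),.004,'board')
E
```

```text
t 2.6 shift cm [-0.42 -1.26 12.76] turn [0.    0.001 0.001] pos [ 602.2 -226.2  133.6] rpy [1.800e+02 1.000e-01 1.777e+02] F [ 0.3 -0.2  0.1] w 0.0854004375119165 0.0
[ 0.52  -0.223  0.275]
sink 184 c [ 604.7 -252.6] s [ 3.3 38.6] a 89.3 mean [ 604.2 -252.6   28. ]
board 2059 c [ 605.2 -239. ] s [50.6 71. ] a 89.4 mean [ 598.7 -237.7    4. ]
```

View pics/w1.png

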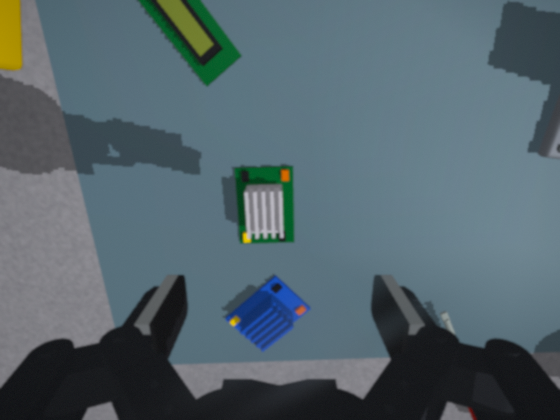

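The wrist picture shows the green board at (265,205) and the blue copy at (268,313). The wrist measurement of (605,-239) matches. I'll descend and grip.

Request:
play_rows([
  [-0.35,-1.27,3,0,0,0,1],
  [-0.35,-1.27,6.5,0,0,0,1],
  [-0.35,-1.27,10,0,0,0,1],
  [-0.35,-1.27,12,0,0,0,1],
  [-0.35,-1.27,12.8,0,0,0,1],
])

```text
clock: 3.15
position: [0.604, -0.2393, 0.003]
tool_rot: [3.141, -0.002, 3.1]
force: [0.6, 0.7, 0.3]
grip_width: 0.085
finger_force: 0.0
```

Request:
play_rows([
  [0,0,0,0,0,0,0],
  [0,0,0,0,0,0,-0.2],
  [0,0,0,0,0,0,-0.5],
  [0,0,0,0,0,0,-1],
  [0,0,0,0,0,0,-1],
], squeeze=40)

```text
clock: 3.65
position: [0.6056, -0.2401, 0.0061]
tool_rot: [-3.141, 0.002, 3.1]
force: [-1.5, 1.2, 9.9]
grip_width: 0.0295
finger_force: 40.1
```

Request:
play_rows([
  [0,0,0,0,0,0,-1],
  [0,0,0,0,0,0,-1],
  [0,0,0,0,0,0,-1],
  [0,0,0,0,0,0,-1],
  [0,0,0,0,0,0,-1],
])

```text
clock: 4.15
position: [0.6056, -0.2402, 0.0061]
tool_rot: [-3.141, 0.002, 3.1]
force: [-1.6, 2.1, 9.4]
grip_width: 0.0293
finger_force: 40.1
```

```bash
python3 go.py 606 -239 100 177.6
```

```text
t 4.15 shift cm [-0.05  0.11 -9.39] turn [-0.     0.002  0.   ] pos [ 605.6 -240.2    6.1] rpy [-1.800e+02  1.000e-01  1.776e+02] F [-1.6  2.1  9.4] w 0.029252706095768435 40.12566268444061
```

Request:
play_rows([
  [0,0,-1.5,0,0,0,-1],
  [0,0,-4,0,0,0,-1],
  [0,0,-7,0,0,0,-1],
  [0,0,-10,0,0,0,-1],
  [0,0,-13,0,0,0,-1],
])

```text
clock: 4.65
position: [0.6049, -0.2401, 0.1373]
tool_rot: [-3.141, 0.001, 3.1]
force: [0.3, 0.3, -1.8]
grip_width: 0.0293
finger_force: 39.9
```

```bash
python3 go.py 512 93 130 170.7
```

```text
t 4.65 shift cm [10.68 32.89  0.72] turn [-0.     0.001  0.12 ] pos [ 604.9 -240.1  137.3] rpy [-1.800e+02  1.000e-01  1.776e+02] F [ 0.3  0.3 -1.8] w 0.029336447863731983 39.94396090507507
```

Request:
play_rows([
  [1.0,3,0,0,0,0.03,-1],
  [2.4,7,0,0,0,0.06,-1],
  [3.8,11.5,0,0,0,0.09,-1],
  [5.2,16,0,0,0,0.12,-1],
  [6.6,20,0,0,0,0.12,-1],
])

```text
clock: 5.15
position: [0.5468, -0.0352, 0.136]
tool_rot: [3.141, 0.001, 2.979]
force: [0.3, 0.3, -0.6]
grip_width: 0.0294
finger_force: 40.0
```

```bash
python3 go.py 512 93 130 170.7
```

```text
t 5.15 shift cm [ 5.52 12.09  0.61] turn [ 0.001  0.001 -0.   ] pos [546.8 -35.2 136. ] rpy [1.800e+02 1.000e-01 1.707e+02] F [ 0.3  0.3 -0.6] w 0.029433008125307105 40.018892884254456
```

Request:
play_rows([
  [1.5,3.2,0,0,0,0,-1],
  [3,6.5,0,0,0,0,-1],
  [4.3,9.3,0,0,0,0,-1],
  [5.1,11,0,0,0,0,-1],
  [5.3,11.5,0,0,0,0,-1],
])

```text
clock: 5.65
position: [0.5132, 0.0869, 0.1358]
tool_rot: [3.14, 0.001, 2.983]
force: [0.1, -1.4, -1.0]
grip_width: 0.0295
finger_force: 40.0
```

Request:
play_rows([
  [0,0,0,0,0,0,-1],
  [0,0,0,0,0,0,-1],
  [0,0,0,0,0,0,-1],
  [0,0,0,0,0,0,-1],
  [0,0,0,0,0,0,-1],
])

```text
clock: 6.15
position: [0.5137, 0.084, 0.1348]
tool_rot: [-3.141, 0.0, 2.979]
force: [0.9, 0.7, -1.1]
grip_width: 0.0294
finger_force: 40.0
```

```bash
python3 go.py 512 93 130 170.7
python3 - <<'E'
from h import *
p,d,c=grab('wrist'); np.savez('w2',p=p,d=d,**{k:c[k] for k in c}); save('w2.png',p)
E
```

```text
t 6.15 shift cm [0.31 0.86 0.48] turn [-0.  0. -0.] pos [513.7  84.  134.8] rpy [-180.     0.   170.7] F [ 0.9  0.7 -1.1] w 0.029412836138487435 40.000407099723816
```

View pics/w2.png

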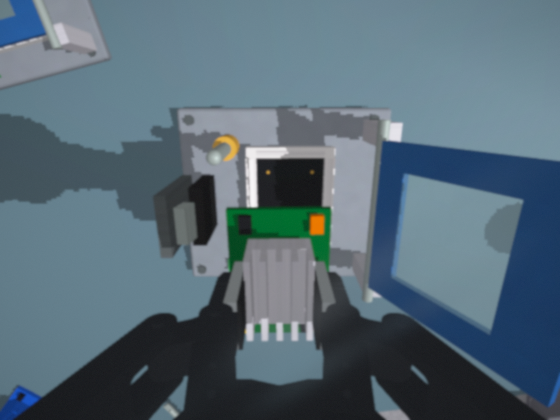

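Run:
```python
from h import *
c=np.load('w2.npz'); p=c['p']; H,S,V=HSV(p); o=observe(); tcp=o['position']*1000
J=np.radians(-9.3); ex=np.array([np.cos(J),np.sin(J)]); ey=np.array([-ex[1],ex[0]])
g=blob(win(215,345,195,275)&(H>45)&(H<80)&(S>110))
rows=[(u,np.where(g[:,u])[0].min()) for u in range(236,322) if g[:,u].any()]
X=ray(c,rows,.1327)*1000; k=np.polyfit(X[:,1],X[:,0],1); print('near edge slope deg',np.degrees(np.arctan(-k[0])))
print('edge rel TCP along jig x',np.median((X[:,:2]-tcp[:2])@ex))
cols=[(np.where(g[v])[0].min(),v) for v in range(215,235)]; cr=[(np.where(g[v])[0].max(),v) for v in range(215,235)]
for q in(cols,cr): Y=ray(c,q,.1327)*1000; print('side rel TCP jig y',np.median((Y[:,:2]-tcp[:2])@ey))
# nest
N0=np.array([512.2,92.8])
f=blob(win(250,330,150,205)&(V<60)); 
r=[(u,np.where(f[:,u])[0].min()) for u in range(265,318)]; Y=ray(c,r,.016)*1000; print('floor -x edge rel N0 jig x',np.median((Y[:,:2]-N0)@ex), 'if at rim z', np.median((ray(c,r,.022)[:,:2]*1000-N0)@ex))
for fn in(np.min,np.max):
    q=[(fn(np.where(f[v])[0]),v) for v in range(165,200)]; print('floor y edge', np.median((ray(c,q,.016)[:,:2]*1000-N0)@ey), np.median((ray(c,q,.022)[:,:2]*1000-N0)@ey))
b=blob(win(240,340,140,205)&(V>130)&(S<45)); ys,xs=np.where(b); print(xs.min(),xs.max(),ys.min())
r=[(u,np.where(b[:,u])[0].min()) for u in range(255,325) if b[:,u].any()]; print('rim outer -x edge',np.median((ray(c,r,.022)[:,:2]*1000-N0)@ex))
for fn in(np.min,np.max):
    q=[(fn(np.where(b[v])[0]),v) for v in range(155,200)if b[v].any()]; print('rim outer y', np.median((ray(c,q,.022)[:,:2]*1000-N0)@ey))
```

```text
near edge slope deg -7.19102032773308
edge rel TCP along jig x -36.6451893431111
side rel TCP jig y -24.968117086254985
side rel TCP jig y 23.345488340582666
floor -x edge rel N0 jig x -36.80548903771504 if at rim z -37.780074411205234
floor y edge -25.764568398375268 -25.370991966988452
floor y edge 26.18663639072405 25.383882401092425
240 339 140
rim outer -x edge -47.88850876554234
rim outer y -36.10713126186515
rim outer y 39.34784860380373
```

The picture shows the held board at (278,265), with its front edge level and parallel to the rim at (290,148). The wrist view confirms the nest centre to about 0.2 mm. The board sits centred in the gripper to within about 1 mm. Now I'll go down.

Request:
play_rows([
  [0.3,0.84,0,0,0,0,-1],
  [0.3,0.84,3,0,0,0,-1],
  [0.3,0.84,6,0,0,0,-1],
  [0.3,0.84,8.5,0,0,0,-1],
  [0.3,0.84,10,0,0,0,-1],
])

```text
clock: 6.7
position: [0.5111, 0.094, 0.033]
tool_rot: [-3.141, -0.002, 2.98]
force: [0.6, 0.2, -1.9]
grip_width: 0.0291
finger_force: 40.0
```

Request:
play_rows([
  [0,0,0,0,0,0,-1],
  [0,0,0,0,0,0,-1],
  [0,0,0,0,0,0,-1],
  [0,0,0,0,0,0,-1],
  [0,0,0,0,0,0,-1],
])

```text
clock: 7.2
position: [0.5123, 0.0936, 0.0354]
tool_rot: [3.141, 0.001, 2.98]
force: [-0.2, 0.6, -0.9]
grip_width: 0.0293
finger_force: 39.9
```

```bash
python3 go.py 512.2 92.8 22 170.7
```

```text
t 7.2 shift cm [-0.   -0.08  1.34] turn [0.001 0.001 0.001] pos [512.3  93.6  35.4] rpy [1.800e+02 1.000e-01 1.707e+02] F [-0.2  0.6 -0.9] w 0.029257202186463424 39.94837939739227
```

Request:
play_rows([
  [0,-0.06,0.3,0,0,0,-1],
  [0,-0.06,0.6,0,0,0,-1],
  [0,-0.06,0.8,0,0,0,-1],
  [0,-0.06,1.0,0,0,0,-1],
  [0,-0.06,1.1,0,0,0,-1],
])

```text
clock: 7.7
position: [0.5118, 0.0928, 0.0235]
tool_rot: [-3.141, -0.0, 2.98]
force: [0.2, -0.5, -1.2]
grip_width: 0.0294
finger_force: 39.9
```

Request:
play_rows([
  [0,0,0.1,0,0,0,-1],
  [0,0,0.2,0,0,0,-1],
  [0,0,0.25,0,0,0,-1],
  [0,0,0.25,0,0,0,-1],
  [0,0,0.25,0,0,0,-1],
])

```text
clock: 8.2
position: [0.5119, 0.0928, 0.0221]
tool_rot: [3.141, 0.0, 2.98]
force: [-6.1, -0.9, 20.2]
grip_width: 0.029
finger_force: 42.7
```

The TCP is at 22.1 mm with contact force, which is the seated height. I'll release and retreat upward.

Request:
play_rows([
  [0,0,-0.1,0,0,0,-0.2],
  [0,0,-0.15,0,0,0,0],
  [0,0,-0.15,0,0,0,0.2],
  [0,0,-0.15,0,0,0,0.2],
  [0,0,-0.15,0,0,0,0.2],
])

```text
clock: 8.7
position: [0.5119, 0.0928, 0.0227]
tool_rot: [-3.142, -0.0, 2.98]
force: [0.0, 0.1, 0.1]
grip_width: 0.0511
finger_force: 0.0
```

Request:
play_rows([
  [0,0,-2,0,0,0,0.2],
  [0,0,-5,0,0,0,0.2],
  [0,0,-9,0,0,0,0],
  [0,0,-13,0,0,0,-0.5],
  [0,0,-17,0,0,0,-1],
])

```text
clock: 9.2
position: [0.5116, 0.0927, 0.1944]
tool_rot: [-3.141, -0.0, 2.98]
force: [0.5, 0.5, 0.5]
grip_width: 0.0145
finger_force: 0.0
```

Run:
```python
from h import *
o=observe(); print(o['position'],o['force'])
p,d,c=grab('wrist'); np.savez('w3',p=p,d=d,**{k:c[k] for k in c}); save('w3.png',p)
p2,d2,c2=grab('side'); np.savez('s3',p=p2,d=d2,**{k:c2[k] for k in c2})
save('w3.png',np.vstack([cv2.resize(p,(400,300)),cv2.resize(p2[130:270,200:387],(400,300))]))
```

```text
[0.51155579 0.09270141 0.19437383] [0.45859007 0.45493394 0.50024313]
```

View pics/w3.png

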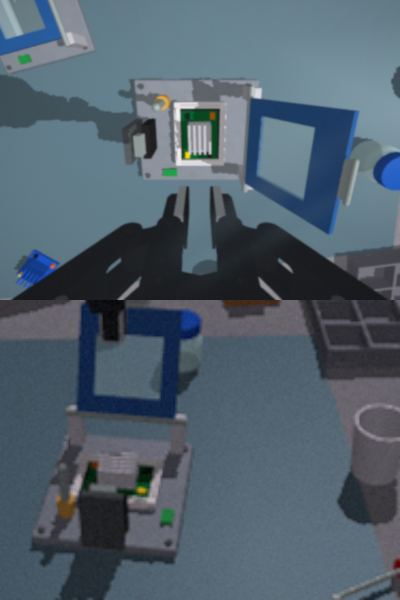

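The picture shows the board in the nest at (200,130) in the wrist view, level inside the rim. I'll check its height and the joints, then prepare the lid sweep.

```bash
cat >> h.py <<'E'
J=np.radians(-9.3); ex=np.array([np.cos(J),np.sin(J),0]); ey=np.array([-ex[1],ex[0],0]); N0=np.array([512.2,92.8,0])
def jig(P): return np.stack([(P-N0)@ex,(P-N0)@ey,P[...,2]],-1)
E
cat > gj.py <<'E'
import sys; from h import *
# gj.py yaw  then triples jx jy z : shifts from current pose, jig coordinates in mm
s=observe(); R0=Ro.from_euler('xyz',s['tool_rot']); a=list(map(float,sys.argv[1:]))
R1=Ro.from_euler('z',a[0],degrees=True)*Ro.from_euler('x',180,degrees=True)
print('t',s['clock'],'jig',jig(s['position']*1000).round(1),'F jig',(np.array([s['force']@ex,s['force']@ey,s['force'][2]])).round(1),'turn',(R0.inv()*R1).as_rotvec().round(3),'q',s['qpos'].round(2))
for i in range(1,len(a),3):
    X=N0+a[i]*ex+a[i+1]*ey+np.array([0,0,a[i+2]]); print(a[i:i+3],(R0.inv().apply(X-s['position']*1000)/10).round(2))
E
python3 gj.py 80.7 0 0 205 0 150 205; python3 gj.py -99.3 0 150 205
python3 - <<'E'
from h import *
c=np.load('w3.npz'); H,S,V=HSV(c['p']); P=medcloud(c['d'],c)*1000; q=jig(P)
m=(abs(q[...,0])<40)&(abs(q[...,1])<30)&(H>45)&(H<80)&(S>110)&(q[...,2]>5)&(q[...,2]<35); g=q[m]
A=np.c_[g[:,:2],np.ones(len(g))]; k=np.linalg.lstsq(A,g[:,2],rcond=None)[0]; print('board plane tilt deg',np.degrees(k[:2]).round(2),'z centre',k[2].round(1),len(g))
print('extent jig',np.percentile(g,[1,99],axis=0).round(1))
l=q[(H>100)&(H<125)&(S>110)&(abs(q[...,0])<60)&(q[...,1]>45)&(q[...,2]>60)&(q[...,2]<190)]
print('lid x',np.percentile(l[:,0],[1,99]).round(1),'top',np.percentile(l[:,1:],99,axis=0).round(1),'slope',np.degrees(np.arctan(np.polyfit(l[:,2],l[:,1],1)[0])).round(1))
E
```

```text
t 9.3 jig [  1.6   0.6 197.3] F jig [ 0.9  0.1 -1.5] turn [0.007 0.002 1.571] q [-0.52  0.41  0.3   1.92 -0.16  0.82  1.27]
[0.0, 0.0, 205.0] [ 0.16 -0.06 -0.77]
[0.0, 150.0, 205.0] [ 0.16 14.94 -0.72]
t 9.3 jig [  1.6   0.6 197.3] F jig [ 0.9  0.1 -1.5] turn [-0.002  0.007 -1.571] q [-0.52  0.41  0.3   1.92 -0.16  0.82  1.27]
[0.0, 150.0, 205.0] [ 0.16 14.94 -0.72]
board plane tilt deg [ 0.34 -0.63] z centre 19.1 1496
extent jig [[-35.6 -25.3  15.9]
 [ 32.6  25.   21. ]]
lid x [-56.1  53.5] top [253.5 163.5] slope -7.1
```

Request:
play_rows([
  [0.1,0,-0.8,0,0,0.15,-1],
  [0.16,1,-0.8,0,0,0.3,-1],
  [0.16,3,-0.8,0,0,0.45,-1],
  [0.16,6,-0.8,0,0,0.6,-1],
  [0.16,9,-0.8,0,0,0.74,-1],
])

```text
clock: 9.8
position: [0.5248, 0.1827, 0.2005]
tool_rot: [-3.141, 0.0, 2.233]
force: [1.0, -0.2, 0.1]
grip_width: -0.0002
finger_force: 0.0
```

```bash
python3 gj.py 80.7 0 150 205
```

```text
t 9.8 jig [ -2.1  90.7 200.5] F jig [ 1.1 -0.   0.1] turn [-0.     0.     0.824] q [-0.78  0.49  0.48  1.84 -0.28  0.88  0.49]
[0.0, 150.0, 205.0] [ 3.87  4.49 -0.45]
```

Request:
play_rows([
  [0.8,0.9,-0.2,0,0,0.15,-1],
  [1.6,1.8,-0.3,0,0,0.3,-1],
  [2.4,2.7,-0.4,0,0,0.45,-1],
  [3.2,3.6,-0.4,0,0,0.6,-1],
  [3.8,4.4,-0.4,0,0,0.74,-1],
])

```text
clock: 10.3
position: [0.5355, 0.2397, 0.2043]
tool_rot: [-3.141, 0.0, 1.494]
force: [-0.0, -0.7, -0.0]
grip_width: 0.0001
finger_force: 0.0
```

Request:
play_rows([
  [0,0,0,0,0,0.082,-1],
  [0,0,0,0,0,0.082,-1],
  [0,0,0,0,0,0.082,-1],
  [0,0,0,0,0,0.082,-1],
  [0,0,0,0,0,0.082,-1],
])

```text
clock: 10.8
position: [0.5358, 0.2387, 0.2048]
tool_rot: [-3.142, -0.0, 1.419]
force: [0.9, -0.5, 0.2]
grip_width: 0.0001
finger_force: 0.0
```

```bash
python3 gj.py 80.7 0 150 130 0 138 130
```

```text
t 10.8 jig [ -0.3 147.8 204.8] F jig [ 1.  -0.4  0.2] turn [-0.   -0.    0.01] q [-0.98  0.59  0.69  1.76 -0.44  0.96 -0.27]
[0.0, 150.0, 130.0] [0.21 0.03 7.48]
[0.0, 138.0, 130.0] [-0.99  0.02  7.48]
```

Request:
play_rows([
  [0.2,0.02,1.5,0,0,0,-1],
  [0.2,0.02,3,0,0,0,-1],
  [0.2,0.02,4.5,0,0,0,-1],
  [0.2,0.02,6,0,0,0,-1],
  [0.2,0.02,7,0,0,0,-1],
])

```text
clock: 11.3
position: [0.5358, 0.2406, 0.1329]
tool_rot: [-3.14, 0.001, 1.418]
force: [0.9, -0.4, 0.5]
grip_width: 0.0002
finger_force: 0.0
```

Request:
play_rows([
  [-0.4,0,0,0,0,0,-1],
  [-0.8,0,0,0,0,0,-1],
  [-1.2,0,0,0,0,0,-1],
  [-1.6,0,0,0,0,0,-1],
  [-2.0,0,0,0,0,0,-1],
])

```text
clock: 11.8
position: [0.5338, 0.222, 0.1357]
tool_rot: [3.14, -0.002, 1.418]
force: [0.8, 6.9, 6.2]
grip_width: 0.0001
finger_force: 3.5
```

```bash
python3 gj.py 80.7 0 110 147 0 84 158 0 66 159
```

```text
t 11.8 jig [  0.4 131.  135.7] F jig [-0.3  7.   6.2] turn [ 0.001 -0.002  0.01 ] q [-0.92  0.66  0.62  1.84 -0.51  0.81 -0.18]
[0.0, 110.0, 147.0] [-2.1  -0.06 -1.13]
[0.0, 84.0, 158.0] [-4.7  -0.09 -2.24]
[0.0, 66.0, 159.0] [-6.5  -0.1  -2.34]
```

Request:
play_rows([
  [-0.5,0,-0.3,0,0,0,-1],
  [-1.0,0,-0.6,0,0,0,-1],
  [-1.5,0,-0.9,0,0,0,-1],
  [-2.0,-0.05,-1.2,0,0,0,-1],
  [-2.5,-0.05,-1.4,0,0,0,-1],
])

```text
clock: 12.3
position: [0.5288, 0.1961, 0.1491]
tool_rot: [3.142, -0.0, 1.418]
force: [1.3, 1.6, -1.5]
grip_width: 0.0002
finger_force: 1.1
```

Request:
play_rows([
  [-0.5,0,-0.2,0,0,0,-1],
  [-1.0,0,-0.4,0,0,0,-1],
  [-1.5,0,-0.6,0,0,0,-1],
  [-2.0,0,-0.8,0,0,0,-1],
  [-2.5,0,-0.9,0,0,0,-1],
])

```text
clock: 12.8
position: [0.525, 0.1715, 0.158]
tool_rot: [3.142, -0.0, 1.418]
force: [0.4, 3.1, -1.7]
grip_width: 0.0001
finger_force: 1.3
```

```bash
python3 gj.py 80.7 0 66 159 0 49 156 0 32 151
```

```text
t 12.8 jig [ -0.   79.7 158. ] F jig [-0.1  3.1 -1.7] turn [ 0.    -0.     0.009] q [-0.87  0.59  0.65  1.89 -0.48  0.82 -0.13]
[0.0, 66.0, 159.0] [-1.37 -0.01 -0.1 ]
[0.0, 49.0, 156.0] [-3.07 -0.02  0.2 ]
[0.0, 32.0, 151.0] [-4.77 -0.04  0.7 ]
```

Request:
play_rows([
  [-0.6,0,-0.1,0,0,0,-1],
  [-1.3,0,-0.1,0,0,0,-1],
  [-1.9,0,0,0,0,0,-1],
  [-2.5,0,0.1,0,0,0,-1],
  [-3.1,0,0.2,0,0,0,-1],
])

```text
clock: 13.3
position: [0.5203, 0.1406, 0.1558]
tool_rot: [3.141, -0.0, 1.418]
force: [-0.8, 2.4, 1.3]
grip_width: 0.0002
finger_force: 1.5
```

Request:
play_rows([
  [-0.6,0,0.15,0,0,0,-1],
  [-1.25,0,0.35,0,0,0,-1],
  [-1.9,0,0.6,0,0,0,-1],
  [-2.5,0,0.9,0,0,0,-1],
  [-3.2,0,1.3,0,0,0,-1],
])

```text
clock: 13.8
position: [0.5153, 0.109, 0.1425]
tool_rot: [-3.141, 0.0, 1.418]
force: [-2.6, 2.6, 4.5]
grip_width: -0.0005
finger_force: 1.8
```

```bash
python3 gj.py 80.7 0 3 132 0 -9 119 0 -18.6 104.4
```

```text
t 13.8 jig [  0.5  16.5 142.5] F jig [-3.   2.2  4.5] turn [-0.     0.     0.009] q [-0.77  0.58  0.63  1.96 -0.49  0.76 -0.01]
[0.0, 3.0, 132.0] [-1.35 -0.06  1.05]
[0.0, -9.0, 119.0] [-2.55 -0.07  2.35]
[0.0, -18.6, 104.4] [-3.51 -0.08  3.81]
```

Request:
play_rows([
  [-0.6,0,0.4,0,0,0,-1],
  [-1.2,0,0.9,0,0,0,-1],
  [-1.7,0,1.4,0,0,0,-1],
  [-2.2,-0.05,1.9,0,0,0,-1],
  [-2.6,-0.05,2.4,0,0,0,-1],
])

```text
clock: 14.3
position: [0.5113, 0.0833, 0.1184]
tool_rot: [3.141, 0.0, 1.418]
force: [0.9, -0.9, 4.1]
grip_width: 0.0003
finger_force: 1.6
```

Request:
play_rows([
  [-0.25,0,0.3,0,0,0,-1],
  [-0.5,0,0.6,0,0,0,-1],
  [-0.75,0,0.9,0,0,0,-1],
  [-1,0,1.2,0,0,0,-1],
  [-1.2,0,1.4,0,0,0,-1],
])

```text
clock: 14.8
position: [0.509, 0.072, 0.1045]
tool_rot: [-3.141, 0.0, 1.418]
force: [0.7, 1.4, 1.4]
grip_width: 0.0001
finger_force: 0.6
```

```bash
python3 gj.py 80.7 0 -26 98 0 -33 90
python3 - <<'E'
from h import *
p,d,c=grab('side'); save('s4.png',cv2.resize(p[120:270,180:380],(800,600)))
E
```

```text
t 14.8 jig [  0.2 -21.1 104.5] F jig [0.4 1.5 1.4] turn [-0.     0.     0.009] q [-0.67  0.61  0.57  2.02 -0.53  0.66  0.1 ]
[0.0, -26.0, 98.0] [-0.49 -0.02  0.65]
[0.0, -33.0, 90.0] [-1.19 -0.03  1.45]
```

View pics/s4.png

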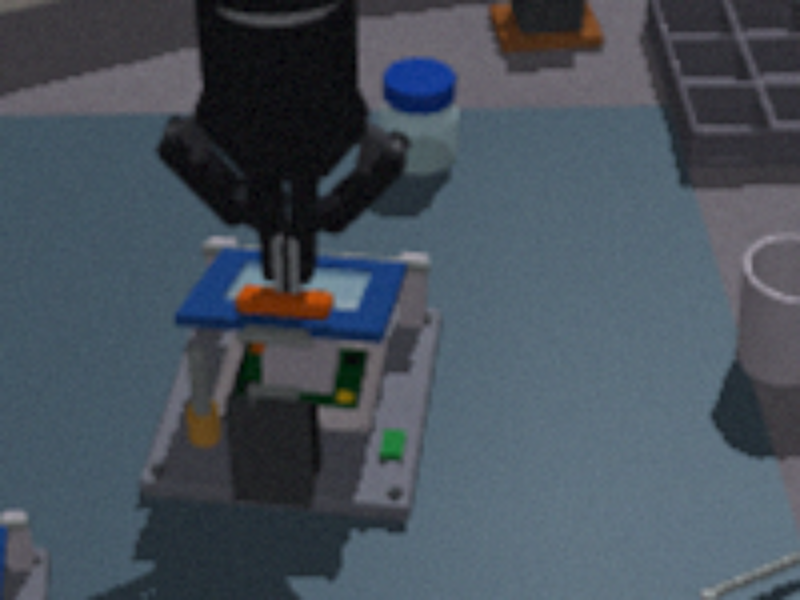

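The picture shows the lid partly down with the fingertips on the orange pad at (285,290), near its window side. I'll lift a little, centre on the pad, then press in small steps.

Request:
play_rows([
  [0,0,-1.0,0,0,0,-1],
  [-0.8,0,-1.2,0,0,0,-1],
  [-1.6,0,-1.0,0,0,0,-1],
  [-1.6,0,-0.4,0,0,0,-1],
  [-1.6,0,0,0,0,0,-1],
])

```text
clock: 15.35
position: [0.5066, 0.0558, 0.1043]
tool_rot: [-3.141, 0.0, 1.417]
force: [-0.3, -1.4, 3.5]
grip_width: 0.0
finger_force: 1.5
```

Request:
play_rows([
  [0,0,0.2,0,0,0,-1],
  [0,0,0.4,0,0,0,-1],
  [0,0,0.6,0,0,0,-1],
  [0,0,0.8,0,0,0,-1],
  [0,0,1.0,0,0,0,-1],
])

```text
clock: 15.85
position: [0.5067, 0.0564, 0.0946]
tool_rot: [-3.142, 0.0, 1.418]
force: [0.5, -0.6, 1.2]
grip_width: 0.0001
finger_force: 0.5
```

```bash
python3 gj.py 80.7 0 -38 90
```

```text
t 15.85 jig [  0.5 -36.8  94.6] F jig [ 0.6 -0.5  1.2] turn [-0.     0.     0.009] q [-0.63  0.62  0.55  2.03 -0.55  0.63  0.14]
[0.0, -38.0, 90.0] [-0.12 -0.05  0.46]
```

Request:
play_rows([
  [-0.1,0,0.1,0,0,0,-1],
  [-0.2,0,0.2,0,0,0,-1],
  [-0.2,0,0.3,0,0,0,-1],
  [-0.2,0,0.35,0,0,0,-1],
  [-0.2,0,0.4,0,0,0,-1],
])

```text
clock: 16.35
position: [0.5065, 0.0541, 0.0908]
tool_rot: [3.142, 0.0, 1.418]
force: [-0.7, -0.5, 3.2]
grip_width: 0.0001
finger_force: 1.8
```

Request:
play_rows([
  [0,0,0.05,0,0,0,-1],
  [0,0,0.1,0,0,0,-1],
  [0,0,0.15,0,0,0,-1],
  [0,0,0.2,0,0,0,-1],
  [0,0,0.25,0,0,0,-1],
])

```text
clock: 16.85
position: [0.5065, 0.0542, 0.0883]
tool_rot: [3.141, 0.0, 1.418]
force: [-0.0, -2.8, 4.0]
grip_width: -0.0001
finger_force: 1.9
```

Request:
play_rows([
  [0,0,0.05,0,0,0,-1],
  [0,0,0.1,0,0,0,-1],
  [0,0,0.15,0,0,0,-1],
  [0,0,0.2,0,0,0,-1],
  [0,0,0.25,0,0,0,-1],
])

```text
clock: 17.35
position: [0.5065, 0.0543, 0.0857]
tool_rot: [3.142, 0.0, 1.418]
force: [0.6, -2.7, 4.4]
grip_width: 0.0001
finger_force: 1.9
```

Request:
play_rows([
  [0,0,0.05,0,0,0,-1],
  [0,0,0.1,0,0,0,-1],
  [0,0,0.15,0,0,0,-1],
  [0,0,0.2,0,0,0,-1],
  [0,0,0.25,0,0,0,-1],
])

```text
clock: 17.85
position: [0.5065, 0.054, 0.0834]
tool_rot: [3.141, 0.0, 1.418]
force: [-1.5, -5.2, 7.3]
grip_width: -0.0001
finger_force: 3.9
```

Request:
play_rows([
  [0,0,0.03,0,0,0,-1],
  [0,0,0.06,0,0,0,-1],
  [0,0,0.09,0,0,0,-1],
  [0,0,0.12,0,0,0,-1],
  [0,0,0.15,0,0,0,-1],
])

```text
clock: 18.35
position: [0.5064, 0.0537, 0.0819]
tool_rot: [3.141, 0.0, 1.417]
force: [-1.2, -6.2, 8.8]
grip_width: -0.0001
finger_force: 4.2
```

Request:
play_rows([
  [0,0,0.03,0,0,0,-1],
  [0,0,0.06,0,0,0,-1],
  [0,0,0.09,0,0,0,-1],
  [0,0,0.12,0,0,0,-1],
  [0,0,0.15,0,0,0,-1],
])

```text
clock: 18.85
position: [0.5064, 0.0536, 0.0804]
tool_rot: [3.141, 0.001, 1.417]
force: [-2.4, -6.2, 9.4]
grip_width: -0.0001
finger_force: 4.5
```

Request:
play_rows([
  [0,0,0.03,0,0,0,-1],
  [0,0,0.06,0,0,0,-1],
  [0,0,0.09,0,0,0,-1],
  [0,0,0.12,0,0,0,-1],
  [0,0,0.15,0,0,0,-1],
])

```text
clock: 19.35
position: [0.5065, 0.0535, 0.079]
tool_rot: [3.141, 0.001, 1.417]
force: [-2.5, -7.6, 10.7]
grip_width: 0.0001
finger_force: 4.8
```

Request:
play_rows([
  [0,0,0.03,0,0,0,-1],
  [0,0,0.06,0,0,0,-1],
  [0,0,0.09,0,0,0,-1],
  [0,0,0.12,0,0,0,-1],
  [0,0,0.15,0,0,0,-1],
])

```text
clock: 19.85
position: [0.5065, 0.054, 0.0773]
tool_rot: [3.141, 0.0, 1.417]
force: [-0.1, -4.0, 4.1]
grip_width: 0.0001
finger_force: 2.3
```

The force fell from 10.7 to 4.1 N at 77 mm, which is the click. I'll back off and check that the lid stays down.

Request:
play_rows([
  [0,0,-0.1,0,0,0,-1],
  [0,0,-0.3,0,0,0,-1],
  [0,0,-0.6,0,0,0,-1],
  [0,0,-1.2,0,0,0,-1],
  [0,0,-3,0,0,0,-1],
])

```text
clock: 20.35
position: [0.5058, 0.0543, 0.1071]
tool_rot: [-3.14, 0.001, 1.418]
force: [0.2, -0.1, 0.7]
grip_width: 0.0003
finger_force: 0.0
```

Request:
play_rows([
  [0,0,-4,0,0,0,-1],
  [0,0,-8,0,0,0,-1],
  [3,0,-12,0,0,0,-1],
  [6,0,-14,0,0,0,-1],
  [9,0,-14,0,0,0,-1],
])

```text
clock: 20.85
position: [0.5213, 0.1447, 0.2507]
tool_rot: [3.138, -0.003, 1.418]
force: [0.7, -0.1, -0.5]
grip_width: 0.0003
finger_force: 0.0
```

Run:
```python
from h import *
o=observe(); print(o['clock'],jig(o['position']*1000).round(),o['force'].round(1))
p,d,c=grab('side'); H,S,V=HSV(p); q=jig(medcloud(d,c)*1000)
m=blob((H>3)&(H<18)&(S>150)&(abs(q[...,0])<40)&(abs(q[...,1]+40)<30)&(q[...,2]>50)); g=q[m]; print('pad',len(g),np.percentile(g,[5,50,95],axis=0).round(1))
l=q[(H>100)&(H<125)&(S>110)&(abs(q[...,0])<55)&(q[...,1]>-65)&(q[...,1]<55)&(q[...,2]>40)&(q[...,2]<120)]
k=np.polyfit(l[:,1],l[:,2],1); print('lid angle',-np.degrees(np.arctan(k[0])),'z at pad r',np.polyval(k,-40)+10)
save('s5.png',cv2.resize(p[120:270,180:380],(800,600)))
```

```text
20.85 [  1.  53. 251.] [ 0.7 -0.1 -0.5]
pad 185 [[-22.1 -49.4  71.9]
 [  0.1 -44.3  77.5]
 [ 21.5 -32.6  79. ]]
lid angle 2.867414325436352 z at pad r 77.5673564641897
```

View pics/s5.png

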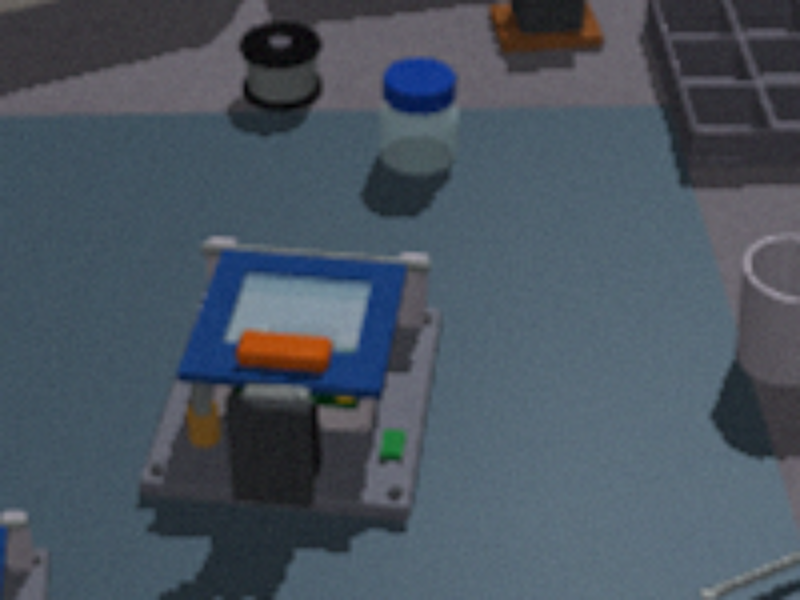

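The picture shows the lid shut over the board, with the pad at (285,352) and 77.5 mm high, inside the caught range. I'll wait a second to make sure it holds.

Request:
play_rows([
  [0,0,0,0,0,0,-1],
  [0,0,0,0,0,0,-1],
  [0,0,0,0,0,0,-1],
  [0,0,0,0,0,0,-1],
  [0,0,0,0,0,0,-1],
])

```text
clock: 21.4
position: [0.5202, 0.1427, 0.2473]
tool_rot: [-3.142, 0.0, 1.417]
force: [1.2, -0.7, -0.2]
grip_width: 0.0001
finger_force: 0.0
```

Request:
play_rows([
  [0,0,0,0,0,0,-1],
  [0,0,0,0,0,0,-1],
  [0,0,0,0,0,0,-1],
  [0,0,0,0,0,0,-1],
  [0,0,0,0,0,0,-1],
])

```text
clock: 21.9
position: [0.5202, 0.1432, 0.2473]
tool_rot: [3.142, -0.0, 1.418]
force: [0.1, -0.3, 0.4]
grip_width: 0.0001
finger_force: 0.0
```

Run:
```python
from h import *
p,d,c=grab('side'); H,S,V=HSV(p); q=jig(medcloud(d,c)*1000)
m=blob((H>3)&(H<18)&(S>150)&(abs(q[...,0])<40)&(abs(q[...,1]+40)<30)&(q[...,2]>50)); z=np.percentile(q[m][:,2],[50,95]); print(z)
l=q[(H>100)&(H<125)&(S>110)&(abs(q[...,0])<55)&(q[...,1]>-65)&(q[...,1]<55)&(q[...,2]>40)&(q[...,2]<120)]
k=np.polyfit(l[:,1],l[:,2],1); print('pad from lid',np.polyval(k,-40)+10)
if z[0]<80: bot.job_done(); print('done')
```

```text
[77.40080783 78.77400186]
pad from lid 77.57885641893763
the job is handed in; nothing more can be done
done
```

The board is flat and fully home in the larger jig's nest and released; the lid clicked shut at about 11 N, the pad was still at about 77.5 mm a second after I backed off, and the job is handed in at about 22 s.

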